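Set the die opening of a bench screw press

TASK

Set the opening between the dies of the bench screw press: push its lock lever fully down to unlock the screw, wind the handwheel clockwise (seen from above) by its crank handle until the ram is fully down at its stop, then back it off exactly two full turns. The freed ram slowly sinks under its own weight, so finish while still gripping the crank handle there, with the wheel at rest. Leave the jar, the carton and the pliers beside the press where they are.

Things in the scene. Friction and masses are not known exactly. Their poses are not given: they have to be found in the camera images.
- press: Grey cast C-frame bench screw press, 185 x 130 mm foot, fixed to the bench. Origin: on the bench surface under the screw axis. z up; x points to the rear column, so the open throat and the dies face -x; y points to the side away from the lock lever (the lever sticks out to -y). The head is 100 to 150 mm above the bench.
- lock_lever (a joint): Angle of the lock lever, rad, about the press's x axis through lever_pivot. 0: locked, arm out to -y and 25 degrees upward, its nose between two of the 8 lugs of the ring under the handwheel, which then turns at most 25 degrees. Grows as the arm is pushed down (2 to 3 N at the pad); nose clear of the lugs at about 0.4; end stop at 1.05, 35 degrees below level. It stays where it is left.
- lever_pivot (a point): Centre of the lever's pivot pin on the -y side of the press, 58 mm from the screw axis and 132 mm above the bench; the pivot pin runs along the press's x axis.
- lever_pad (a point): Middle of the upper face of the black pad at the lever's end (22 mm wide, 42 mm long, 9 mm thick), 98 mm from the pivot, where to push down. With the lever fully down it is about 80 mm above the bench.
- wheel (a joint): Angle of the handwheel, rad, about the vertical screw. 0: closed, ram fully down, a firm end stop. It grows counter-clockwise seen from above (opening); one turn is 6.283 and lifts the ram by 8 mm (wheel and handle stay at their height). It starts between 4 and 9; upper end stop at 20.7. Freed, it turns with about 0.04 N m plus 0.09 N m per rad/s and creeps back (closing) at up to 0.05 rad/s when let go.
- wheel_centre (a point): Centre of the grey handwheel on the screw axis, in the plane of its rim: rim circle 60 mm in radius, 14 mm thick, three spokes; 195 mm above the bench. The hub stands up 8 mm above this plane.
- crank: Upright black crank handle on the rim, 60 mm from the screw axis, 24 mm in diameter and 56 mm tall; it spins freely on its pin, so the gripper need not turn with the wheel. Origin: its foot on top of the rim, 7 mm above the rim's plane. It is reached from above.
- crank_mid (a point): The point on the crank handle's axis where to grip it, 30 mm above its foot: 232 mm above the bench.
- jar: Bystander: white plastic jar with black lid, 62 mm across, 80 mm tall, on the bench on the press's +y side. Origin at the middle of its underside.
- carton_blue: Bystander: blue carton, 53 x 66 mm, 118 mm tall, standing behind the jar. Origin at the middle of its underside.
- pliers: Bystander: pliers with red handles, 169 x 150 x 14 mm, lying on the bench to the left in front of the press. Origin at the middle of its underside.

How it is judged:
By the outcome, as a careful person would: the job done as asked, in the order asked, and still so for the second after the job is handed in, while the arm keeps its last pose, push and grip.
It also fails if it takes over 72 s, if anything falls off the work surface, if the arm or the gripper's body presses on something with over 40 N, if the wrist force passes 120 N, or if a joint passes its speed limit or range.

ROBOT

A 7-joint arm with a two-finger parallel gripper is mounted at the origin on a cart in front of the work surface, level with it; the furniture and walls round the work are solid. World frame = base frame: x ahead of the robot, y to its left, z up, the work surface at z = 0. Lengths are in m, angles in rad, forces in N, time in s.
With the tool pointing down it reaches from about 0.4 to 0.85 m from the base axis. Payload 4.5 kg.
Tool frame: the origin (TCP) lies at the very end of the fingers, on their centre line; the grasp point (between the pads) lies 19 mm behind it (r.grip_point_offset is the distance from the TCP to the grasp point, in m); z points along the fingers, y is the line along which they close (so a half turn about z gives the same grasp; the last joint's range is limited). The gripper opens to 88 mm and grips with 3 to 60 N. Pads are 18 mm wide; open, the fingers measure 123 mm over their backs; the gripper's body (75 mm by 187 mm) begins 45 mm behind the grasp point.
Start: joints at [-1.089, 0.689, -0.195, 1.565, 0.157, 0.902, -0.215], TCP at [0.271, 0.563, 0.239] pointing down, gripper open.
Joint ranges: [-3.01, 3.01], [-0.46, 2.08], [-1.47, 1.51], [0.13, 2.56], [-1, 4.14], [0.04, 2.09], [-2.66, 2.66]. Speed limits (rad/s): [2.57, 2.57, 3.14, 3.14, 3.14, 3.14, 3.14].

INTERFACE

Orientations are given as a unit quaternion [x, y, z, w].
In Python, from plant import r gives the robot as it stands.
- The arm moves only by the tool carry_out, never from a script. Its argument "rows" is a list of rows, each a list of 3 entries, a list of its own where there are three numbers: the shift along the tool's x, y, z in cm, then the turn, a rotation vector about the tool's x, y, z in degrees, then the closure, from 0 (fully open) to 1 (shut). A call has 1 to 12 rows; each row is the pose to reach, as a shift and turn from the pose commanded when the call began, along the tool's axes at that moment; what a row does not reach only later rows make up. A row lasts 1/10 s, in which the tool goes at most 50 mm and 8.59 degrees, less where a joint would pass 70% of its speed; a pose out of reach is approached as far as the arm can. A call with a gripper value outside its range is refused whole. The fingers move at their own pace and stop on an object; "newtons" is the grip in N (left out, the last holds). Time passes only in rows, so rows that repeat a pose let the fingers close. It gives the time, the measured TCP pose, the force, the opening and the grip force at its end, in the units of the state.
- r.get_state(): the state, without advancing time (a new reading comes with each control period).
- r.snapshot(name): name is "scene" or "top" or "wrist"; returns a dict with "image" (420x560x3 uint8, red, green, blue), "fx", "fy", "cx", "cy" (pixels), "pose" (4x4, takes a point from camera to world coordinates). Camera axes: x right, y up, looking along -z (the intrinsics and any distortion apply to the point x, -y, -z); pixel columns grow to the right and rows downward; lengths in m; the calibration is good to about 2 mm. A picture is of the moment at which its call begins. There is no depth.
- r.finish_job(): hands the job in; it is judged then, once.
The state is a dict: "clock": time; "q": joint angles; "qd": joint speeds; "joint_torque": joint torques, N m; "tool_pos": TCP position; "eef_rot": TCP orientation; "contact_force": force on the tool from outside, world axes, zero at the start; "moment": the same for the moment, N m; "opening": opening from 0.0 (shut) to 1.0 (fully open); "finger_force": force on a finger pad.
Only numpy, scipy, OpenCV 4.12 (cv2) and the standard library are available. Lean on these libraries where they do the work, as an engineer would, in place of code of your own. Each camera call takes 0.05 s, during which the arm holds its last target. There are 200 camera calls.

## Working session

There is one attempt and no reset: what is moved stays moved. The work goes in short steps, Python scripts to look and compute and a tool call to move; the robot and the scene stay as the last step left them, time stands still between calls to the robot, and variables do not carry over. Pictures are saved under pics/ and viewed, at most 10 in all, crops included, and the job is handed in when it is done.

Besides the shell and the picture viewer there is one more tool, called after ">>>" by a JSON object that holds its "fn" and its "kwargs", one argument or row to a line. carry_out: Moves the arm, as the interface text tells. Its arguments: {"type":"object","properties":{"rows":{"type":"array"},"newtons":{"type":"number"}},"required":["rows"]}

```bash
mkdir -p pics; ls; python3 - <<'E'
from plant import r
import cv2,numpy as np,pickle
s=r.get_state();print({k:np.round(v,3).tolist() for k,v in s.items()})
d={}
for n in("scene","top"):
    c=r.snapshot(n);d[n]=c;cv2.imwrite(f"pics/{n}0.png",c["image"][:,:,::-1])
    print(n,{k:(np.round(v,3).tolist()) for k,v in c.items() if k!="image"})
pickle.dump(d,open("s0.pkl","wb"))
E
```

```text
pics
{'clock': 0.0, 'q': [-1.089, 0.69, -0.195, 1.566, 0.157, 0.903, -0.215], 'qd': [-0.0, 0.001, -0.001, -0.0, -0.0, 0.002, 0.001], 'joint_torque': [-0.001, -52.756, -1.267, -15.343, -0.053, 0.006, 0.0], 'tool_pos': [0.27, 0.563, 0.238], 'eef_rot': [0.222, 0.975, -0.001, -0.0], 'contact_force': [0.276, 0.155, 0.222], 'moment': [-0.018, 0.067, 0.015], 'finger_force': 0.0, 'opening': 1.004}
scene {'fx': 385.13, 'fy': 385.13, 'cx': 281.032, 'cy': 202.057, 'pose': [[0.865, 0.308, -0.396, 0.156], [-0.502, 0.552, -0.666, -0.525], [0.014, 0.775, 0.632, 0.734], [0.0, 0.0, 0.0, 1.0]]}
top {'fx': 413.987, 'fy': 413.987, 'cx': 278.232, 'cy': 205.488, 'pose': [[-0.006, 0.994, -0.11, 0.419], [-1.0, -0.009, -0.026, 0.091], [-0.026, 0.11, 0.994, 1.181], [0.0, 0.0, 0.0, 1.0]]}
```

View pics/scene0.png

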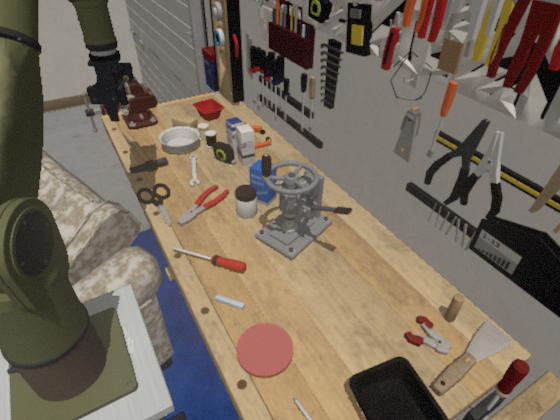

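View pics/top0.png

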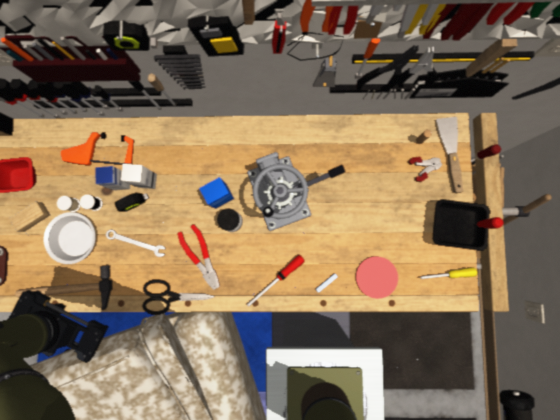

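The scene view shows the press with its wheel at about (291,180), the crank at (267,165) and the lever pad at (342,210). In the top view the wheel is at (279,191), the crank at (268,211) and the pad at (337,171). I'll zoom in next.

```bash
cat > h.py <<'E'
import numpy as np,cv2
def ray(c,u,v):
    d=np.array([(u-c["cx"])/c["fx"],-(v-c["cy"])/c["fy"],-1.]);P=np.array(c["pose"]);return P[:3,3],P[:3,:3]@d
def onz(c,u,v,z):
    o,d=ray(c,u,v);return o+d*(z-o[2])/d[2]
def proj(c,p):
    P=np.array(c["pose"]);q=P[:3,:3].T@(np.array(p)-P[:3,3]);return np.array([c["cx"]+c["fx"]*q[0]/-q[2],c["cy"]-c["fy"]*q[1]/-q[2]])
E
python3 - <<'E'
import pickle,cv2,numpy as np
from h import *
d=pickle.load(open("s0.pkl","rb"))
t=d["top"]["image"][140:240,230:360,::-1];s=d["scene"]["image"][140:260,225:365,::-1]
a=cv2.resize(t,None,fx=6,fy=6,interpolation=2)[:600,:780];cv2.imwrite("pics/topc.png",a)
cv2.imwrite("pics/scenec.png",cv2.resize(s,None,fx=5,fy=5,interpolation=2))
c=d["top"]
print(onz(c,279,191,.195),onz(c,268,211,.258),onz(c,337,171,.17))
E
```

```text
[0.56282949 0.11476374 0.195     ] [0.50856833 0.13819668 0.258     ] [ 0.61503483 -0.02828029  0.17      ]
```

View pics/topc.png

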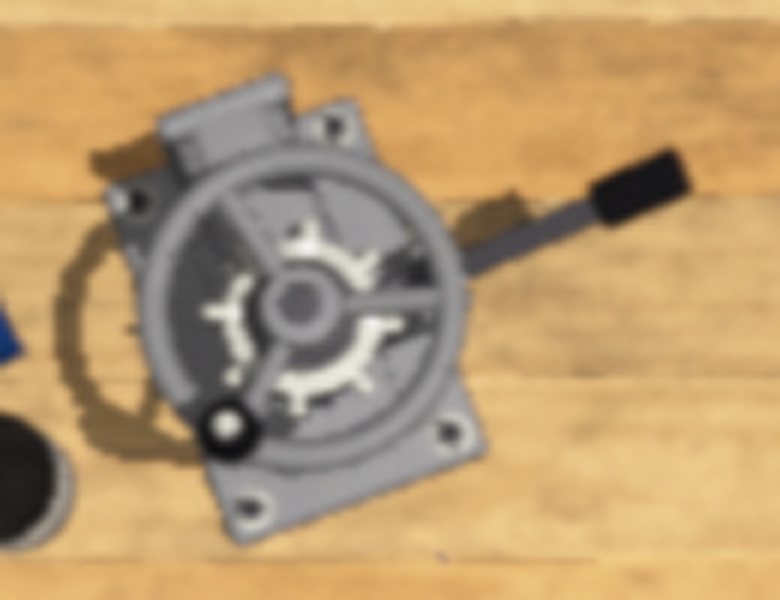

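View pics/scenec.png

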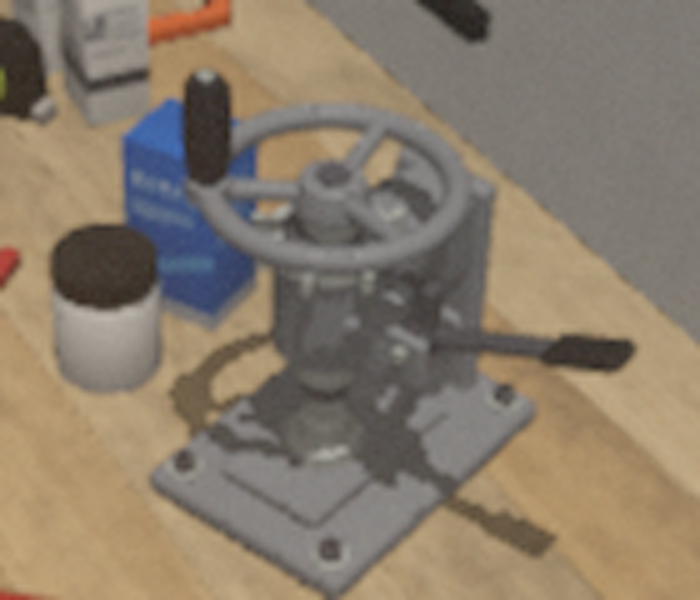

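The crops show the crank top at top (268.0,211.3) / scene (266.4,155.4), the wheel rim centre at top (280.6,190.8) / scene (291,177), and the pad at top (336.7,171.2) / scene (343,210.4).

```bash
python3 - <<'E'
import pickle
from h import *
d=pickle.load(open("s0.pkl","rb"));T,S=d["top"],d["scene"]
def tri(a,b):
    A=[];B=[]
    for c,p in((T,a),(S,b)):
        o,v=ray(c,*p);v=v/np.linalg.norm(v);M=np.eye(3)-np.outer(v,v);A.append(M);B.append(M@o)
    return np.linalg.lstsq(np.vstack(A),np.hstack(B),rcond=None)[0]
W=onz(T,280.6,190.8,.195);C=onz(T,268,211.3,.258);Ws=onz(S,291,177,.195);Cs=onz(S,266.4,155.4,.258);P=tri((336.7,171.2),(343,210.4))
print("W",W,Ws,tri((280.6,190.8),(291,177)));print("C",C,Cs,tri((268,211.3),(266.4,155.4)));print("pad",P)
w=(W+Ws)/2;c=(C+Cs)/2
print("r",np.linalg.norm((c-w)[:2]),"ang",np.degrees(np.arctan2(*(c-w)[1::-1])))
print("pad rel",np.linalg.norm((P-w)[:2]),np.degrees(np.arctan2(*(P-w)[1::-1])))
# foot bolts -> press yaw
b=[onz(T,230+u/6,140+v/6,.015)for u,v in((333,126),(133,200),(250,508),(450,432))]
print(np.round(b,3)); 
from plant import r
from scipy.spatial.transform import Rotation as R
print(R.from_quat(r.get_state()["eef_rot"]).as_matrix().round(3))
E
```

```text
W [0.56327887 0.11091075 0.195     ] [0.56253298 0.11381651 0.195     ] [0.56211633 0.11132945 0.19683162]
C [0.50789278 0.13819865 0.258     ] [0.50978392 0.13931579 0.258     ] [0.50832965 0.13787745 0.2591793 ]
pad [ 0.61423808 -0.02735098  0.17296792]
r 0.060165805500805664 ang 153.98025322499507
pad rel 0.14884610240685175 -69.82630380043317
[[0.676 0.1   0.015]
 [0.641 0.196 0.015]
 [0.493 0.14  0.015]
 [0.529 0.046 0.015]]
[[-0.901  0.433 -0.001]
 [ 0.433  0.901 -0.002]
 [-0.    -0.002 -1.   ]]
```

>>> {"fn": "carry_out", "kwargs": {
  "rows": [
    [[0, 0, -4], [0, 0, 0], 1],
    [[0, 0, -8], [0, 0, 0], 1],
    [[-4, -2.7, -8], [0, 0, 5.5], 1],
    [[-8, -5.4, -8], [0, 0, 11], 1],
    [[-12, -8.1, -8], [0, 0, 16.5], 1],
    [[-16, -10.8, -8], [0, 0, 22], 1],
    [[-20, -13.6, -8], [0, 0, 27.5], 1],
    [[-24, -16.3, -8], [0, 0, 33], 1],
    [[-28, -19, -8], [0, 0, 38.5], 1],
    [[-32, -21.7, -8], [0, 0, 43.9], 1],
    [[-36, -24.4, -8], [0, 0, 43.9], 1],
    [[-40, -27.1, -8], [0, 0, 43.9], 1]
  ],
  "newtons": 40
}}

```text
clock: 1.3
tool_pos: [0.5143, 0.1442, 0.3185]
eef_rot: [0.57, 0.821, -0.0, -0.0]
contact_force: [0.6, 1.5, -0.1]
opening: 0.005
finger_force: 0.0
```

```bash
cat > go.py <<'E'
import sys,numpy as np
from plant import r
from scipy.spatial.transform import Rotation as R
s=r.get_state();p=np.array(s["tool_pos"]);M=R.from_quat(s["eef_rot"]).as_matrix()
print("clk",s["clock"],"p",p.round(4),"ty yaw",np.degrees(np.arctan2(M[1,1],M[0,1])).round(2),"tilt",M[:,2].round(3),"F",np.round(s["contact_force"],1),"q7",round(s["q"][6],2))
if len(sys.argv)>3: print("delta tool cm",(M.T@(np.array(list(map(float,sys.argv[1:4])))-p)*100).round(2))
E
python3 go.py .614 -.026 .20
```

```text
clk 1.3 p [0.5143 0.1442 0.3185] ty yaw 20.46 tilt [-0. -0. -1.] F [ 0.6  1.5 -0.1] q7 0.01
delta tool cm [-19.43   3.4   11.85]
```

>>> {"fn": "carry_out", "kwargs": {
  "rows": [
    [[-4, 0.7, 0], [0, 0, 0], 1],
    [[-8, 1.4, 0], [0, 0, 0], 1],
    [[-12, 2.1, 0], [0, 0, 0], 1],
    [[-16, 2.8, 0], [0, 0, 0], 1],
    [[-19.4, 3.4, 0], [0, 0, 0], 1],
    [[-19.4, 3.4, 3], [0, 0, 0], 1],
    [[-19.4, 3.4, 6], [0, 0, 0], 1],
    [[-19.4, 3.4, 9], [0, 0, 0], 1],
    [[-19.4, 3.4, 11.5], [0, 0, 0], 1],
    [[-19.4, 3.4, 12.5], [0, 0, 0], 1],
    [[-19.4, 3.4, 12.5], [0, 0, 0], 1]
  ]
}}

```text
clock: 2.4
tool_pos: [0.6124, -0.0239, 0.1923]
eef_rot: [0.57, 0.821, -0.001, -0.001]
contact_force: [-0.1, -0.1, -0.5]
opening: 0.003
finger_force: 0.0
```

```bash
python3 go.py .613 -.0225 .077
python3 - <<'E'
from plant import r
import cv2
c=r.snapshot("scene");cv2.imwrite("pics/sc1.png",cv2.resize(c["image"][120:280,200:400,::-1],None,fx=3,fy=3))
E
```

```text
clk 2.4 p [ 0.6124 -0.0239  0.1923] ty yaw 20.45 tilt [-0.003  0.    -1.   ] F [-0.1 -0.1 -0.5] q7 0.33
delta tool cm [ 0.1   0.14 11.53]
```

View pics/sc1.png

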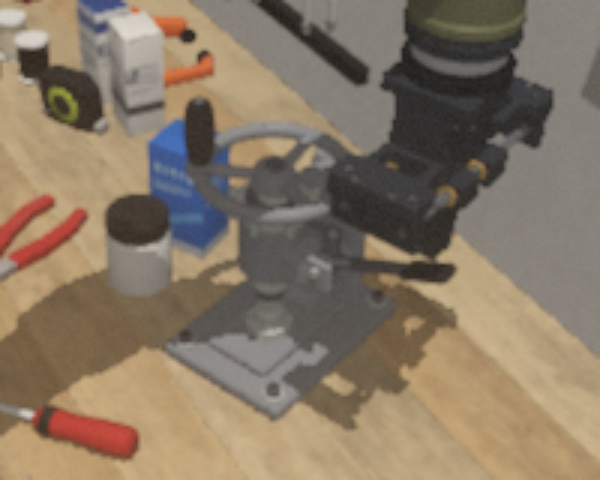

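The gripper sits over the lever pad at about (430,270), and its body is clear of the wheel. I'll push down now.

>>> {"fn": "carry_out", "kwargs": {
  "rows": [
    [[0, 0, 1.2], [0, 0, 0], 1],
    [[0, 0, 2.4], [0, 0, 0], 1],
    [[0, 0, 3.6], [0, 0, 0], 1],
    [[0, 0, 4.8], [0, 0, 0], 1],
    [[0, 0, 6], [0, 0, 0], 1],
    [[0, 0, 7.2], [0, 0, 0], 1],
    [[0.1, 0, 8.4], [0, 0, 0], 1],
    [[0.2, 0, 9.4], [0, 0, 0], 1],
    [[0.3, 0, 10.2], [0, 0, 0], 1],
    [[0.4, 0, 10.7], [0, 0, 0], 1]
  ]
}}

```text
clock: 3.45
tool_pos: [0.6116, -0.0201, 0.0857]
eef_rot: [0.57, 0.821, -0.0, -0.0]
contact_force: [-0.2, -0.1, 2.6]
opening: 0.004
finger_force: 0.8
```

>>> {"fn": "carry_out", "kwargs": {
  "rows": [
    [[0.1, 0, 0.3], [0, 0, 0], 1],
    [[0.1, 0, 0.6], [0, 0, 0], 1],
    [[0.1, 0, 0.8], [0, 0, 0], 1],
    [[0.1, 0, 0.9], [0, 0, 0], 1]
  ]
}}

```text
clock: 3.85
tool_pos: [0.6129, -0.0207, 0.0822]
eef_rot: [0.571, 0.821, 0.0, 0.002]
contact_force: [-7.5, -1.2, 35.6]
opening: 0.004
finger_force: 14.4
```

>>> {"fn": "carry_out", "kwargs": {
  "rows": [
    [[0, 0, -1], [0, 0, 0], 1],
    [[0, 0, -4], [0, 0, 0], 1],
    [[0, 0, -8], [0, 0, 0], 1],
    [[0, 0, -12], [0, 0, 0], 1],
    [[0, 0, -16], [0, 0, 0], 0.5],
    [[0, 0, -20], [0, 0, 0], 0],
    [[0, 0, -23], [0, 0, 0], 0],
    [[0, 0, -23.5], [0, 0, 0], 0]
  ]
}}

```text
clock: 4.65
tool_pos: [0.6137, -0.0195, 0.3168]
eef_rot: [0.571, 0.821, 0.002, 0.003]
contact_force: [0.8, 1.1, -0.4]
opening: 0.343
finger_force: 0.0
```

```bash
python3 go.py .5088 .1385 .31
python3 - <<'E'
from plant import r
import cv2
c=r.snapshot("scene");a=cv2.resize(c["image"][120:280,200:400,::-1],None,fx=3,fy=3)
cv2.imwrite("pics/sc2.png",a)
E
```

```text
clk 4.65 p [ 0.6137 -0.0195  0.3168] ty yaw 20.42 tilt [ 0.008  0.    -1.   ] F [ 0.8  1.1 -0.4] q7 0.33
delta tool cm [18.47 -4.32  0.6 ]
```

View pics/sc2.png

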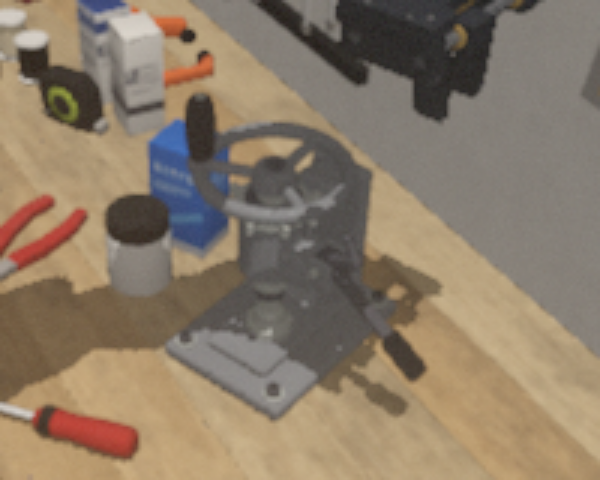

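The lever is now down, with its pad at about (405,355). The crank has crept slightly clockwise. Next I go over it, descend and grip.

>>> {"fn": "carry_out", "kwargs": {
  "rows": [
    [[4.7, -1, 0], [0, 0, 0], 0],
    [[9.4, -2, 0], [0, 0, 0], 0],
    [[14.1, -3, 0], [0, 0, 0], 0],
    [[18.8, -4, 0], [0, 0, 0], 0],
    [[18.8, -4, 0], [0, 0, 0], 0]
  ],
  "newtons": 30
}}

```text
clock: 5.2
tool_pos: [0.5034, 0.1502, 0.311]
eef_rot: [0.565, 0.825, -0.0, -0.004]
contact_force: [0.3, -0.4, 0.5]
opening: 0.844
finger_force: 0.0
```

```bash
python3 go.py .511 .143 .213
python3 - <<'E'
from plant import r
import cv2,pickle
c=r.snapshot("wrist");cv2.imwrite("pics/w1.png",c["image"][:,:,::-1]);pickle.dump(c,open("w1.pkl","wb"))
E
```

```text
clk 5.2 p [0.5034 0.1502 0.311 ] ty yaw 21.16 tilt [-0.006  0.003 -1.   ] F [ 0.3 -0.4  0.5] q7 0.01
delta tool cm [-1.    0.49  9.79]
```

View pics/w1.png

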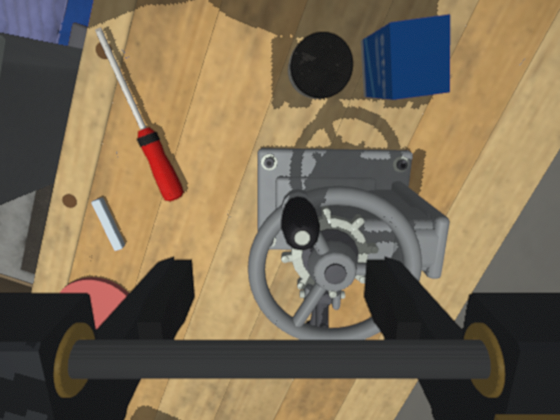

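The wrist view shows the crank top at (302,238) between the open fingers, and the rim centre at about (334,264).

```bash
python3 - <<'E'
import pickle
from h import *
c=pickle.load(open("w1.pkl","rb"));C=onz(c,302,238,.258);W=onz(c,334,264,.195);print(C,W,np.linalg.norm((C-W)[:2]),np.degrees(np.arctan2(*(C-W)[1::-1])))
E
python3 go.py .512 .144 .213
```

```text
[0.51738445 0.1519171  0.258     ] [0.56151111 0.11828633 0.195     ] 0.055481452708999277 142.68746122761695
clk 5.25 p [0.5057 0.1464 0.3112] ty yaw 20.88 tilt [-0.004  0.    -1.   ] F [ 0.3 -0.7 -0.5] q7 0.01
delta tool cm [-0.46  0.54  9.81]
```

>>> {"fn": "carry_out", "kwargs": {
  "rows": [
    [[0.2, 0.3, 3], [0, 0, 0], 0],
    [[0.3, 0.5, 6], [0, 0, 0], 0],
    [[0.3, 0.5, 8.5], [0, 0, 0], 0],
    [[0.3, 0.5, 9.7], [0, 0, 0], 0.3],
    [[0.3, 0.5, 9.7], [0, 0, 0], 0.6],
    [[0.3, 0.5, 9.7], [0, 0, 0], 0.85],
    [[0.3, 0.5, 9.7], [0, 0, 0], 1],
    [[0.3, 0.5, 9.7], [0, 0, 0], 1],
    [[0.3, 0.5, 9.7], [0, 0, 0], 1]
  ]
}}

```text
clock: 6.15
tool_pos: [0.5126, 0.1475, 0.2164]
eef_rot: [0.57, 0.821, 0.001, 0.0]
contact_force: [0.4, -0.2, -0.2]
opening: 0.481
finger_force: 0.0
```

```bash
python3 go.py .512 .144 .213
```

```text
clk 6.15 p [0.5126 0.1475 0.2164] ty yaw 20.44 tilt [ 0.001  0.    -1.   ] F [ 0.4 -0.2 -0.2] q7 0.0
delta tool cm [-0.31 -0.18  0.34]
```

>>> {"fn": "carry_out", "kwargs": {
  "rows": [
    [[0, 0, 0.3], [0, 0, 0], 1],
    [[0, 0, 0.3], [0, 0, 0], 1],
    [[0, 0, 0.3], [0, 0, 0], 1],
    [[0, 0, 0.3], [0, 0, 0], 1],
    [[0, 0, 0.3], [0, 0, 0], 1]
  ]
}}

```text
clock: 6.65
tool_pos: [0.5131, 0.1472, 0.2132]
eef_rot: [0.571, 0.821, 0.001, 0.001]
contact_force: [4.0, -1.1, 3.2]
opening: 0.259
finger_force: 30.1
```

```bash
python3 go.py .512 .144 .213
python3 - <<'E'
from plant import r
import cv2,pickle
c=r.snapshot("wrist");cv2.imwrite("pics/w2.png",c["image"][:,:,::-1]);pickle.dump(c,open("w2.pkl","wb"))
E
```

```text
clk 6.65 p [0.5131 0.1472 0.2132] ty yaw 20.42 tilt [ 0.002  0.    -1.   ] F [ 4.  -1.1  3.2] q7 0.0
delta tool cm [-0.26 -0.22  0.02]
```

View pics/w2.png

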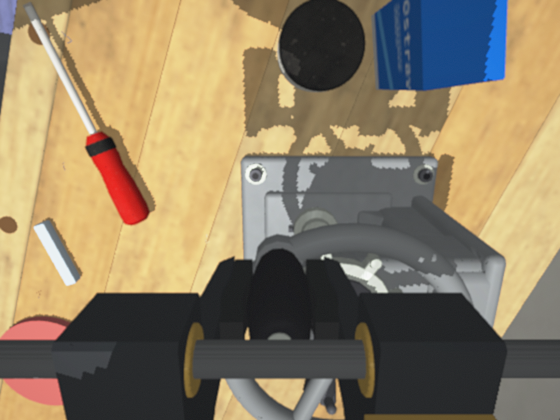

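The handle is held centrally between the fingers at about (280,290), with an opening of 22.8 mm and 30 N. Now I'll work out the circle offsets in tool axes.

```bash
cat > circ.py <<'E'
import sys,numpy as np
# phi = crank angle from tool x axis direction (world yaw 110.4); args: phi0 step n
a,st,n=float(sys.argv[1]),float(sys.argv[2]),int(sys.argv[3])
P=lambda p:np.round(6*np.array([np.cos(np.radians(p)),-np.sin(np.radians(p))]),1)
print([(P(a+st*k)-P(a)).round(1).tolist() for k in range(1,n+1)],"end phi",a+st*n)
E
python3 circ.py 34 -8 12
```

```text
[[0.4, 0.8], [0.7, 1.5], [0.9, 2.4], [1.0, 3.2], [1.0, 4.0], [0.8, 4.9], [0.6, 5.6], [0.2, 6.4], [-0.3, 7.1], [-0.8, 7.7], [-1.5, 8.3], [-2.2, 8.7]] end phi -62.0
```

>>> {"fn": "carry_out", "kwargs": {
  "rows": [
    [[0.4, 0.8, 0], [0, 0, 0], 1],
    [[0.7, 1.5, 0], [0, 0, 0], 1],
    [[0.9, 2.4, 0], [0, 0, 0], 1],
    [[1.0, 3.2, 0], [0, 0, 0], 1],
    [[1.0, 4.0, 0], [0, 0, 0], 1],
    [[0.8, 4.9, 0], [0, 0, 0], 1],
    [[0.6, 5.6, 0], [0, 0, 0], 1],
    [[0.2, 6.4, 0], [0, 0, 0], 1],
    [[-0.3, 7.1, 0], [0, 0, 0], 1],
    [[-0.8, 7.7, 0], [0, 0, 0], 1],
    [[-1.5, 8.3, 0], [0, 0, 0], 1],
    [[-2.2, 8.7, 0], [0, 0, 0], 1]
  ]
}}

```text
clock: 7.9
tool_pos: [0.6009, 0.1595, 0.2132]
eef_rot: [0.57, 0.822, 0.001, -0.001]
contact_force: [-0.2, 2.3, 6.6]
opening: 0.256
finger_force: 30.1
```

```bash
cat >> go.py <<'E'
W=np.array([.5625,.112]);v=p[:2]-W;F=np.array(s["contact_force"][:2]);u=v/np.linalg.norm(v)
th=np.degrees(np.arctan2(v[1],v[0]));print("r %.4f th %.2f phi %.2f Frad %.1f Ftan(ccw+) %.1f"%(np.linalg.norm(v),th,(th-110.4+180)%360-180,F@u,F@np.array([-u[1],u[0]])),"grip",s["opening"],s["finger_force"])
E
python3 go.py; python3 circ.py -62 -12 12
```

```text
clk 7.9 p [0.6009 0.1595 0.2132] ty yaw 20.55 tilt [-0.001  0.003 -1.   ] F [-0.2  2.3  6.6] q7 0.04
r 0.0611 th 51.06 phi -59.34 Frad 1.6 Ftan(ccw+) 1.6 grip 0.25601484514422723 30.14935428276658
[[-1.1, 0.5], [-2.4, 0.7], [-3.6, 0.6], [-4.9, 0.3], [-6.0, -0.2], [-7.0, -1.0], [-7.8, -1.9], [-8.4, -3.1], [-8.7, -4.3], [-8.8, -5.5], [-8.6, -6.8], [-8.2, -7.9]] end phi -206.0
```

```bash
python3 circ.py -62 -11 11; for i in 0 1 2 3 4 5 6 7 8 9 10 11 12 13 14 15 16 17 18 19 20 21 22 23 24; do a=$((-183-12*i)); echo $a; python3 circ.py $a -4 3; done
```

```text
[[-1.0, 0.4], [-2.2, 0.7], [-3.3, 0.7], [-4.5, 0.5], [-5.5, 0.0], [-6.5, -0.6], [-7.3, -1.4], [-8.0, -2.3], [-8.5, -3.3], [-8.7, -4.5], [-8.8, -5.6]] end phi -183.0
-183
[[0.0, -0.4], [0.1, -0.8], [0.2, -1.3]] end phi -195.0
-195
[[0.1, -0.4], [0.3, -0.7], [0.5, -1.1]] end phi -207.0
-207
[[0.2, -0.4], [0.4, -0.7], [0.6, -1.1]] end phi -219.0
-219
[[0.3, -0.3], [0.6, -0.6], [0.9, -0.9]] end phi -231.0
-231
[[0.4, -0.2], [0.7, -0.4], [1.1, -0.6]] end phi -243.0
-243
[[0.4, -0.2], [0.7, -0.4], [1.1, -0.5]] end phi -255.0
-255
[[0.5, -0.1], [0.9, -0.2], [1.3, -0.2]] end phi -267.0
-267
[[0.4, 0.0], [0.8, 0.0], [1.2, 0.1]] end phi -279.0
-279
[[0.4, 0.1], [0.9, 0.2], [1.3, 0.3]] end phi -291.0
-291
[[0.3, 0.2], [0.7, 0.4], [1.1, 0.6]] end phi -303.0
-303
[[0.3, 0.2], [0.6, 0.5], [0.9, 0.8]] end phi -315.0
-315
[[0.3, 0.3], [0.6, 0.6], [0.8, 0.9]] end phi -327.0
-327
[[0.2, 0.4], [0.4, 0.8], [0.6, 1.1]] end phi -339.0
-339
[[0.1, 0.4], [0.2, 0.9], [0.3, 1.3]] end phi -351.0
-351
[[0.1, 0.4], [0.1, 0.8], [0.1, 1.2]] end phi -363.0
-363
[[0.0, 0.4], [-0.1, 0.8], [-0.2, 1.3]] end phi -375.0
-375
[[-0.1, 0.4], [-0.3, 0.7], [-0.5, 1.1]] end phi -387.0
-387
[[-0.2, 0.4], [-0.4, 0.7], [-0.6, 1.1]] end phi -399.0
-399
[[-0.3, 0.3], [-0.6, 0.6], [-0.9, 0.9]] end phi -411.0
-411
[[-0.4, 0.2], [-0.7, 0.4], [-1.1, 0.6]] end phi -423.0
-423
[[-0.4, 0.2], [-0.7, 0.4], [-1.1, 0.5]] end phi -435.0
-435
[[-0.5, 0.1], [-0.9, 0.2], [-1.3, 0.2]] end phi -447.0
-447
[[-0.4, 0.0], [-0.8, 0.0], [-1.2, -0.1]] end phi -459.0
-459
[[-0.4, -0.1], [-0.9, -0.2], [-1.3, -0.3]] end phi -471.0
-471
[[-0.3, -0.2], [-0.7, -0.4], [-1.1, -0.6]] end phi -483.0
```

>>> {"fn": "carry_out", "kwargs": {
  "rows": [
    [[-1.0, 0.4, 0], [0, 0, 0], 1],
    [[-2.2, 0.7, 0], [0, 0, 0], 1],
    [[-3.3, 0.7, 0], [0, 0, 0], 1],
    [[-4.5, 0.5, 0], [0, 0, 0], 1],
    [[-5.5, 0, 0], [0, 0, 0], 1],
    [[-6.5, -0.6, 0], [0, 0, 0], 1],
    [[-7.3, -1.4, 0], [0, 0, 0], 1],
    [[-8, -2.3, 0], [0, 0, 0], 1],
    [[-8.5, -3.3, 0], [0, 0, 0], 1],
    [[-8.7, -4.5, 0], [0, 0, 0], 1],
    [[-8.8, -5.6, 0], [0, 0, 0], 1],
    [[-8.8, -5.6, 0], [0, 0, 0], 1]
  ]
}}

```text
clock: 9.1
tool_pos: [0.5766, 0.0549, 0.2131]
eef_rot: [0.57, 0.821, -0.001, -0.002]
contact_force: [-2.0, 0.3, 9.6]
opening: 0.257
finger_force: 30.2
```

```bash
python3 go.py
```

```text
clk 9.1 p [0.5766 0.0549 0.2131] ty yaw 20.43 tilt [-0.004  0.    -1.   ] F [-2.   0.3  9.6] q7 0.18
r 0.0588 th -76.07 phi 173.53 Frad -0.8 Ftan(ccw+) -1.9 grip 0.2566443885820923 30.17899668775499
```

>>> {"fn": "carry_out", "kwargs": {
  "rows": [
    [[0, -0.4, 0], [0, 0, 0], 1],
    [[0.1, -0.8, 0], [0, 0, 0], 1],
    [[0.2, -1.3, 0], [0, 0, 0], 1]
  ]
}}

```text
clock: 9.4
tool_pos: [0.5659, 0.0533, 0.2132]
eef_rot: [0.57, 0.822, 0.0, -0.001]
contact_force: [0.6, 3.3, 8.2]
opening: 0.262
finger_force: 30.2
```

>>> {"fn": "carry_out", "kwargs": {
  "rows": [
    [[0.1, -0.4, 0], [0, 0, 0], 1],
    [[0.3, -0.7, 0], [0, 0, 0], 1],
    [[0.5, -1.1, 0], [0, 0, 0], 1]
  ]
}}

```text
clock: 9.7
tool_pos: [0.554, 0.0539, 0.2132]
eef_rot: [0.57, 0.822, 0.0, -0.0]
contact_force: [1.5, 2.3, 7.4]
opening: 0.26
finger_force: 30.2
```

>>> {"fn": "carry_out", "kwargs": {
  "rows": [
    [[0.2, -0.4, 0], [0, 0, 0], 1],
    [[0.4, -0.7, 0], [0, 0, 0], 1],
    [[0.6, -1.1, 0], [0, 0, 0], 1]
  ]
}}

```text
clock: 10.0
tool_pos: [0.5421, 0.0568, 0.2132]
eef_rot: [0.57, 0.822, 0.001, -0.0]
contact_force: [2.9, 5.6, 5.8]
opening: 0.261
finger_force: 30.2
```

>>> {"fn": "carry_out", "kwargs": {
  "rows": [
    [[0.3, -0.3, 0], [0, 0, 0], 1],
    [[0.6, -0.6, 0], [0, 0, 0], 1],
    [[0.9, -0.9, 0], [0, 0, 0], 1]
  ]
}}

```text
clock: 10.3
tool_pos: [0.531, 0.0622, 0.2132]
eef_rot: [0.57, 0.822, 0.002, 0.0]
contact_force: [4.1, 4.3, 5.2]
opening: 0.262
finger_force: 30.1
```

>>> {"fn": "carry_out", "kwargs": {
  "rows": [
    [[0.4, -0.2, 0], [0, 0, 0], 1],
    [[0.7, -0.4, 0], [0, 0, 0], 1],
    [[1.1, -0.6, 0], [0, 0, 0], 1]
  ]
}}

```text
clock: 10.6
tool_pos: [0.5216, 0.0694, 0.2132]
eef_rot: [0.57, 0.822, 0.001, 0.0]
contact_force: [3.3, 2.0, 5.8]
opening: 0.261
finger_force: 30.2
```

>>> {"fn": "carry_out", "kwargs": {
  "rows": [
    [[0.4, -0.2, 0], [0, 0, 0], 1],
    [[0.7, -0.4, 0], [0, 0, 0], 1],
    [[1.1, -0.5, 0], [0, 0, 0], 1]
  ]
}}

```text
clock: 10.9
tool_pos: [0.5139, 0.0782, 0.2132]
eef_rot: [0.57, 0.822, 0.002, 0.001]
contact_force: [5.4, 2.5, 4.5]
opening: 0.257
finger_force: 30.1
```

>>> {"fn": "carry_out", "kwargs": {
  "rows": [
    [[0.5, -0.1, 0], [0, 0, 0], 1],
    [[0.9, -0.2, 0], [0, 0, 0], 1],
    [[1.3, -0.2, 0], [0, 0, 0], 1]
  ]
}}

```text
clock: 11.2
tool_pos: [0.5076, 0.0892, 0.2132]
eef_rot: [0.57, 0.821, 0.001, 0.001]
contact_force: [5.5, 1.3, 4.3]
opening: 0.255
finger_force: 30.1
```

>>> {"fn": "carry_out", "kwargs": {
  "rows": [
    [[0.4, 0, 0], [0, 0, 0], 1],
    [[0.8, 0, 0], [0, 0, 0], 1],
    [[1.2, 0.1, 0], [0, 0, 0], 1]
  ]
}}

```text
clock: 11.5
tool_pos: [0.5041, 0.1001, 0.2132]
eef_rot: [0.571, 0.821, 0.001, 0.001]
contact_force: [4.2, -0.4, 5.3]
opening: 0.259
finger_force: 30.1
```

>>> {"fn": "carry_out", "kwargs": {
  "rows": [
    [[0.4, 0.1, 0], [0, 0, 0], 1],
    [[0.9, 0.2, 0], [0, 0, 0], 1],
    [[1.3, 0.3, 0], [0, 0, 0], 1]
  ]
}}

```text
clock: 11.8
tool_pos: [0.5026, 0.1129, 0.2132]
eef_rot: [0.571, 0.821, 0.001, 0.001]
contact_force: [6.1, -0.9, 4.5]
opening: 0.258
finger_force: 30.1
```

>>> {"fn": "carry_out", "kwargs": {
  "rows": [
    [[0.3, 0.2, 0], [0, 0, 0], 1],
    [[0.7, 0.4, 0], [0, 0, 0], 1],
    [[1.1, 0.6, 0], [0, 0, 0], 1]
  ]
}}

```text
clock: 12.1
tool_pos: [0.5037, 0.1245, 0.2132]
eef_rot: [0.571, 0.821, -0.0, 0.001]
contact_force: [4.8, -2.0, 6.3]
opening: 0.256
finger_force: 30.2
```

>>> {"fn": "carry_out", "kwargs": {
  "rows": [
    [[0.3, 0.2, 0], [0, 0, 0], 1],
    [[0.6, 0.5, 0], [0, 0, 0], 1],
    [[0.9, 0.8, 0], [0, 0, 0], 1]
  ]
}}

```text
clock: 12.4
tool_pos: [0.507, 0.1357, 0.2131]
eef_rot: [0.571, 0.821, -0.001, 0.0]
contact_force: [2.1, -1.4, 9.4]
opening: 0.258
finger_force: 30.2
```

>>> {"fn": "carry_out", "kwargs": {
  "rows": [
    [[0.3, 0.3, 0], [0, 0, 0], 1],
    [[0.6, 0.6, 0], [0, 0, 0], 1],
    [[0.8, 0.9, 0], [0, 0, 0], 1]
  ]
}}

```text
clock: 12.7
tool_pos: [0.5126, 0.1463, 0.2131]
eef_rot: [0.571, 0.821, -0.001, 0.0]
contact_force: [1.4, -1.6, 9.5]
opening: 0.258
finger_force: 30.2
```

>>> {"fn": "carry_out", "kwargs": {
  "rows": [
    [[0.2, 0.4, 0], [0, 0, 0], 1],
    [[0.4, 0.8, 0], [0, 0, 0], 1],
    [[0.6, 1.1, 0], [0, 0, 0], 1]
  ]
}}

```text
clock: 13.0
tool_pos: [0.5204, 0.1559, 0.2131]
eef_rot: [0.571, 0.821, -0.001, -0.0]
contact_force: [0.6, -1.3, 10.2]
opening: 0.265
finger_force: 30.2
```

>>> {"fn": "carry_out", "kwargs": {
  "rows": [
    [[0.1, 0.4, 0], [0, 0, 0], 1],
    [[0.2, 0.9, 0], [0, 0, 0], 1],
    [[0.3, 1.3, 0], [0, 0, 0], 1]
  ]
}}

```text
clock: 13.3
tool_pos: [0.5309, 0.1642, 0.2131]
eef_rot: [0.57, 0.821, -0.001, -0.001]
contact_force: [-1.5, 1.1, 9.8]
opening: 0.258
finger_force: 30.2
```

>>> {"fn": "carry_out", "kwargs": {
  "rows": [
    [[0.1, 0.4, 0], [0, 0, 0], 1],
    [[0.1, 0.8, 0], [0, 0, 0], 1],
    [[0.1, 1.2, 0], [0, 0, 0], 1]
  ]
}}

```text
clock: 13.6
tool_pos: [0.5417, 0.1695, 0.2131]
eef_rot: [0.57, 0.821, -0.001, -0.001]
contact_force: [-1.9, 1.5, 10.3]
opening: 0.256
finger_force: 30.2
```

>>> {"fn": "carry_out", "kwargs": {
  "rows": [
    [[0, 0.4, 0], [0, 0, 0], 1],
    [[-0.1, 0.8, 0], [0, 0, 0], 1],
    [[-0.2, 1.3, 0], [0, 0, 0], 1]
  ]
}}

```text
clock: 13.9
tool_pos: [0.5544, 0.1727, 0.2131]
eef_rot: [0.57, 0.822, -0.001, -0.001]
contact_force: [-1.2, 1.2, 9.2]
opening: 0.257
finger_force: 30.2
```

>>> {"fn": "carry_out", "kwargs": {
  "rows": [
    [[-0.1, 0.4, 0], [0, 0, 0], 1],
    [[-0.3, 0.7, 0], [0, 0, 0], 1],
    [[-0.5, 1.1, 0], [0, 0, 0], 1]
  ]
}}

```text
clock: 14.2
tool_pos: [0.5667, 0.1731, 0.2132]
eef_rot: [0.57, 0.822, 0.0, -0.002]
contact_force: [-0.8, 3.6, 7.4]
opening: 0.263
finger_force: 30.2
```

>>> {"fn": "carry_out", "kwargs": {
  "rows": [
    [[-0.2, 0.4, 0], [0, 0, 0], 1],
    [[-0.4, 0.7, 0], [0, 0, 0], 1],
    [[-0.6, 1.1, 0], [0, 0, 0], 1]
  ]
}}

```text
clock: 14.5
tool_pos: [0.5793, 0.1709, 0.2132]
eef_rot: [0.57, 0.822, -0.0, -0.001]
contact_force: [-1.4, 2.4, 9.3]
opening: 0.259
finger_force: 30.2
```

>>> {"fn": "carry_out", "kwargs": {
  "rows": [
    [[-0.3, 0.3, 0], [0, 0, 0], 1],
    [[-0.6, 0.6, 0], [0, 0, 0], 1],
    [[-0.9, 0.9, 0], [0, 0, 0], 1]
  ]
}}

```text
clock: 14.8
tool_pos: [0.5914, 0.166, 0.2132]
eef_rot: [0.57, 0.822, 0.0, -0.001]
contact_force: [1.5, 3.1, 7.4]
opening: 0.258
finger_force: 30.2
```

>>> {"fn": "carry_out", "kwargs": {
  "rows": [
    [[-0.4, 0.2, 0], [0, 0, 0], 1],
    [[-0.7, 0.4, 0], [0, 0, 0], 1],
    [[-1.1, 0.6, 0], [0, 0, 0], 1]
  ]
}}

```text
clock: 15.1
tool_pos: [0.6016, 0.1588, 0.2132]
eef_rot: [0.57, 0.822, 0.002, -0.001]
contact_force: [2.9, 5.7, 5.9]
opening: 0.255
finger_force: 30.2
```

>>> {"fn": "carry_out", "kwargs": {
  "rows": [
    [[-0.4, 0.2, 0], [0, 0, 0], 1],
    [[-0.7, 0.4, 0], [0, 0, 0], 1],
    [[-1.1, 0.5, 0], [0, 0, 0], 1]
  ]
}}

```text
clock: 15.4
tool_pos: [0.6105, 0.1494, 0.2132]
eef_rot: [0.57, 0.822, 0.001, -0.0]
contact_force: [3.3, 3.3, 6.0]
opening: 0.258
finger_force: 30.2
```

>>> {"fn": "carry_out", "kwargs": {
  "rows": [
    [[-0.5, 0.1, 0], [0, 0, 0], 1],
    [[-0.9, 0.2, 0], [0, 0, 0], 1],
    [[-1.3, 0.2, 0], [0, 0, 0], 1]
  ]
}}

```text
clock: 15.7
tool_pos: [0.6175, 0.1375, 0.2133]
eef_rot: [0.57, 0.822, 0.002, 0.0]
contact_force: [5.5, 3.3, 4.1]
opening: 0.26
finger_force: 30.1
```

>>> {"fn": "carry_out", "kwargs": {
  "rows": [
    [[-0.4, 0, 0], [0, 0, 0], 1],
    [[-0.8, 0, 0], [0, 0, 0], 1],
    [[-1.2, -0.1, 0], [0, 0, 0], 1]
  ]
}}

```text
clock: 16.0
tool_pos: [0.619, 0.1337, 0.2133]
eef_rot: [0.568, 0.823, 0.005, -0.004]
contact_force: [0.9, 19.9, 4.9]
opening: 0.257
finger_force: 30.2
```

>>> {"fn": "carry_out", "kwargs": {
  "rows": [
    [[0, 0, 0], [0, 0, 0], 1],
    [[0, 0, 0], [0, 0, 0], 1],
    [[0, 0, 0], [0, 0, 0], 1]
  ],
  "newtons": 45
}}

```text
clock: 16.3
tool_pos: [0.619, 0.1338, 0.2132]
eef_rot: [0.568, 0.823, 0.005, -0.003]
contact_force: [1.1, 14.4, 4.8]
opening: 0.253
finger_force: 45.1
```

```bash
python3 go.py
```

```text
clk 16.3 p [0.619  0.1338 0.2132] ty yaw 20.81 tilt [ 0.     0.012 -1.   ] F [ 1.1 14.4  4.8] q7 0.09
r 0.0605 th 21.10 phi -89.30 Frad 6.2 Ftan(ccw+) 13.0 grip 0.2530701448557761 45.131470053020166
```

>>> {"fn": "carry_out", "kwargs": {
  "rows": [
    [[0.3, 0, 0], [0, 0, 0], 1],
    [[0.5, 0, 0], [0, 0, 0], 1],
    [[0.5, 0, 0], [0, 0, 0], 1],
    [[0.5, 0, 0], [0, 0, 0], 1]
  ]
}}

```text
clock: 16.7
tool_pos: [0.6189, 0.1339, 0.2132]
eef_rot: [0.569, 0.822, 0.003, -0.001]
contact_force: [5.8, 8.3, 3.9]
opening: 0.256
finger_force: 45.2
```

```bash
python3 go.py
```

```text
clk 16.7 p [0.6189 0.1339 0.2132] ty yaw 20.62 tilt [ 0.003  0.006 -1.   ] F [5.8 8.3 3.9] q7 0.09
r 0.0605 th 21.25 phi -89.15 Frad 8.4 Ftan(ccw+) 5.6 grip 0.2558458880445422 45.15768977813423
```

```bash
for a in -94 26 146; do python3 circ.py $a 10 12; done
```

```text
[[1.0, 0.0], [2.1, -0.2], [3.0, -0.6], [3.9, -1.1], [4.7, -1.8], [5.4, -2.6], [5.9, -3.6], [6.2, -4.5], [6.4, -5.6], [6.4, -6.6], [6.2, -7.7], [5.8, -8.6]] end phi 26.0
[[-0.5, -0.9], [-1.2, -1.7], [-2.0, -2.4], [-3.0, -2.9], [-3.9, -3.2], [-5.0, -3.4], [-6.0, -3.4], [-7.1, -3.2], [-8.0, -2.8], [-8.9, -2.3], [-9.7, -1.6], [-10.4, -0.8]] end phi 146.0
[[-0.5, 1.0], [-0.8, 1.9], [-1.0, 3.0], [-1.0, 4.0], [-0.8, 5.1], [-0.4, 6.0], [0.1, 6.9], [0.8, 7.7], [1.6, 8.4], [2.6, 8.9], [3.5, 9.2], [4.6, 9.4]] end phi 266.0
```

>>> {"fn": "carry_out", "kwargs": {
  "rows": [
    [[1.0, 0, 0], [0, 0, 0], 1],
    [[2.1, -0.2, 0], [0, 0, 0], 1],
    [[3.0, -0.6, 0], [0, 0, 0], 1],
    [[3.9, -1.1, 0], [0, 0, 0], 1],
    [[4.7, -1.8, 0], [0, 0, 0], 1],
    [[5.4, -2.6, 0], [0, 0, 0], 1],
    [[5.9, -3.6, 0], [0, 0, 0], 1],
    [[6.2, -4.5, 0], [0, 0, 0], 1],
    [[6.4, -5.6, 0], [0, 0, 0], 1],
    [[6.4, -6.6, 0], [0, 0, 0], 1],
    [[6.2, -7.7, 0], [0, 0, 0], 1],
    [[5.8, -8.6, 0], [0, 0, 0], 1]
  ]
}}

```text
clock: 17.9
tool_pos: [0.5177, 0.153, 0.2132]
eef_rot: [0.57, 0.821, 0.001, 0.001]
contact_force: [5.5, 0.5, 4.9]
opening: 0.256
finger_force: 45.3
```

```bash
python3 go.py
```

```text
clk 17.9 p [0.5177 0.153  0.2132] ty yaw 20.43 tilt [ 0.002  0.    -1.   ] F [5.5 0.5 4.9] q7 -0.0
r 0.0608 th 137.54 phi 27.14 Frad -3.7 Ftan(ccw+) -4.1 grip 0.2556101281307529 45.29201448429376
```

Good. Continuing.

>>> {"fn": "carry_out", "kwargs": {
  "rows": [
    [[-0.5, -0.9, 0], [0, 0, 0], 1],
    [[-1.2, -1.7, 0], [0, 0, 0], 1],
    [[-2.0, -2.4, 0], [0, 0, 0], 1],
    [[-3.0, -2.9, 0], [0, 0, 0], 1],
    [[-3.9, -3.2, 0], [0, 0, 0], 1],
    [[-5.0, -3.4, 0], [0, 0, 0], 1],
    [[-6.0, -3.4, 0], [0, 0, 0], 1],
    [[-7.1, -3.2, 0], [0, 0, 0], 1],
    [[-8.0, -2.8, 0], [0, 0, 0], 1],
    [[-8.9, -2.3, 0], [0, 0, 0], 1],
    [[-9.7, -1.6, 0], [0, 0, 0], 1],
    [[-10.4, -0.8, 0], [0, 0, 0], 1]
  ]
}}

```text
clock: 19.1
tool_pos: [0.5446, 0.0559, 0.2131]
eef_rot: [0.57, 0.822, 0.001, -0.002]
contact_force: [-1.7, 6.3, 10.8]
opening: 0.255
finger_force: 45.3
```

```bash
python3 go.py
```

```text
clk 19.1 p [0.5446 0.0559 0.2131] ty yaw 20.56 tilt [-0.003  0.004 -1.   ] F [-1.7  6.3 10.8] q7 0.17
r 0.0589 th -107.66 phi 141.94 Frad -5.5 Ftan(ccw+) -3.5 grip 0.25525436426587306 45.34238216467202
```

>>> {"fn": "carry_out", "kwargs": {
  "rows": [
    [[-0.5, 1.0, 0], [0, 0, 0], 1],
    [[-0.8, 1.9, 0], [0, 0, 0], 1],
    [[-1.0, 3.0, 0], [0, 0, 0], 1],
    [[-1.0, 4.0, 0], [0, 0, 0], 1],
    [[-0.8, 5.1, 0], [0, 0, 0], 1],
    [[-0.4, 6.0, 0], [0, 0, 0], 1],
    [[0.1, 6.9, 0], [0, 0, 0], 1],
    [[0.8, 7.7, 0], [0, 0, 0], 1],
    [[1.6, 8.4, 0], [0, 0, 0], 1],
    [[2.6, 8.9, 0], [0, 0, 0], 1],
    [[3.5, 9.2, 0], [0, 0, 0], 1],
    [[4.6, 9.4, 0], [0, 0, 0], 1]
  ]
}}

```text
clock: 20.3
tool_pos: [0.6212, 0.1262, 0.2133]
eef_rot: [0.572, 0.82, 0.0, 0.003]
contact_force: [8.7, -2.5, 2.4]
opening: 0.254
finger_force: 45.3
```

```bash
python3 go.py
```

```text
clk 20.3 p [0.6212 0.1262 0.2133] ty yaw 20.26 tilt [ 0.006 -0.003 -1.   ] F [ 8.7 -2.5  2.4] q7 0.08
r 0.0603 th 13.57 phi -96.83 Frad 7.8 Ftan(ccw+) -4.5 grip 0.2540144148651528 45.316142099909484
```

>>> {"fn": "carry_out", "kwargs": {
  "rows": [
    [[1.0, 0, 0], [0, 0, 0], 1],
    [[2.1, -0.2, 0], [0, 0, 0], 1],
    [[3.0, -0.6, 0], [0, 0, 0], 1],
    [[3.9, -1.1, 0], [0, 0, 0], 1],
    [[4.7, -1.8, 0], [0, 0, 0], 1],
    [[5.4, -2.6, 0], [0, 0, 0], 1],
    [[5.9, -3.6, 0], [0, 0, 0], 1],
    [[6.2, -4.5, 0], [0, 0, 0], 1],
    [[6.4, -5.6, 0], [0, 0, 0], 1],
    [[6.4, -6.6, 0], [0, 0, 0], 1],
    [[6.2, -7.7, 0], [0, 0, 0], 1],
    [[5.8, -8.6, 0], [0, 0, 0], 1]
  ]
}}

```text
clock: 21.5
tool_pos: [0.5176, 0.153, 0.2132]
eef_rot: [0.57, 0.821, 0.001, 0.001]
contact_force: [5.4, -0.4, 4.4]
opening: 0.255
finger_force: 45.4
```

```bash
python3 go.py
```

```text
clk 21.5 p [0.5176 0.153  0.2132] ty yaw 20.43 tilt [ 0.002  0.    -1.   ] F [ 5.4 -0.4  4.4] q7 -0.01
r 0.0608 th 137.61 phi 27.21 Frad -4.3 Ftan(ccw+) -3.3 grip 0.2549106585972485 45.36889743525535
```

>>> {"fn": "carry_out", "kwargs": {
  "rows": [
    [[-0.5, -0.9, 0], [0, 0, 0], 1],
    [[-1.2, -1.7, 0], [0, 0, 0], 1],
    [[-2.0, -2.4, 0], [0, 0, 0], 1],
    [[-3.0, -2.9, 0], [0, 0, 0], 1],
    [[-3.9, -3.2, 0], [0, 0, 0], 1],
    [[-5.0, -3.4, 0], [0, 0, 0], 1],
    [[-6.0, -3.4, 0], [0, 0, 0], 1],
    [[-7.1, -3.2, 0], [0, 0, 0], 1],
    [[-8.0, -2.8, 0], [0, 0, 0], 1],
    [[-8.9, -2.3, 0], [0, 0, 0], 1],
    [[-9.7, -1.6, 0], [0, 0, 0], 1],
    [[-10.4, -0.8, 0], [0, 0, 0], 1]
  ]
}}

```text
clock: 22.7
tool_pos: [0.5446, 0.0559, 0.2131]
eef_rot: [0.57, 0.822, 0.001, -0.002]
contact_force: [-1.5, 6.4, 10.7]
opening: 0.255
finger_force: 45.4
```

>>> {"fn": "carry_out", "kwargs": {
  "rows": [
    [[-0.5, 1.0, 0], [0, 0, 0], 1],
    [[-0.8, 1.9, 0], [0, 0, 0], 1],
    [[-1.0, 3.0, 0], [0, 0, 0], 1],
    [[-1.0, 4.0, 0], [0, 0, 0], 1],
    [[-0.8, 5.1, 0], [0, 0, 0], 1],
    [[-0.4, 6.0, 0], [0, 0, 0], 1],
    [[0.1, 6.9, 0], [0, 0, 0], 1],
    [[0.8, 7.7, 0], [0, 0, 0], 1],
    [[1.6, 8.4, 0], [0, 0, 0], 1],
    [[2.6, 8.9, 0], [0, 0, 0], 1],
    [[3.5, 9.2, 0], [0, 0, 0], 1],
    [[4.6, 9.4, 0], [0, 0, 0], 1],
    [[4.6, 9.4, 0], [0, 0, 0], 1]
  ]
}}

```text
invalid input
```

```bash
python3 go.py .6189 .1339 .2132
```

```text
clk 22.7 p [0.5446 0.0559 0.2131] ty yaw 20.57 tilt [-0.003  0.004 -1.   ] F [-1.5  6.4 10.7] q7 0.17
delta tool cm [ 4.69  9.69 -0.01]
r 0.0589 th -107.66 phi 141.94 Frad -5.7 Ftan(ccw+) -3.3 grip 0.2552186158680685 45.43077133130282
```

I put 13 rows in that call, so it was refused. I'll redo it with 12.

>>> {"fn": "carry_out", "kwargs": {
  "rows": [
    [[-0.5, 1.0, 0], [0, 0, 0], 1],
    [[-0.8, 1.9, 0], [0, 0, 0], 1],
    [[-1.0, 3.0, 0], [0, 0, 0], 1],
    [[-1.0, 4.0, 0], [0, 0, 0], 1],
    [[-0.8, 5.1, 0], [0, 0, 0], 1],
    [[-0.4, 6.0, 0], [0, 0, 0], 1],
    [[0.1, 6.9, 0], [0, 0, 0], 1],
    [[0.8, 7.7, 0], [0, 0, 0], 1],
    [[1.6, 8.4, 0], [0, 0, 0], 1],
    [[2.6, 8.9, 0], [0, 0, 0], 1],
    [[3.5, 9.2, 0], [0, 0, 0], 1],
    [[4.6, 9.4, 0], [0, 0, 0], 1]
  ]
}}

```text
clock: 23.9
tool_pos: [0.6212, 0.1262, 0.2133]
eef_rot: [0.572, 0.82, 0.0, 0.003]
contact_force: [9.3, -2.7, 1.8]
opening: 0.256
finger_force: 45.3
```

>>> {"fn": "carry_out", "kwargs": {
  "rows": [
    [[0, 0, 0], [0, 0, 0], 1],
    [[0, 0, 0], [0, 0, 0], 1]
  ]
}}

```text
clock: 24.1
tool_pos: [0.6201, 0.1302, 0.2133]
eef_rot: [0.57, 0.822, 0.002, 0.001]
contact_force: [8.0, 2.4, 2.3]
opening: 0.255
finger_force: 45.3
```

```bash
python3 go.py .6189 .1339 .2132
```

```text
clk 24.1 p [0.6201 0.1302 0.2133] ty yaw 20.48 tilt [ 0.005  0.002 -1.   ] F [8.  2.4 2.3] q7 0.08
delta tool cm [0.39 0.01 0.01]
r 0.0604 th 17.57 phi -92.83 Frad 8.4 Ftan(ccw+) -0.2 grip 0.255046984672465 45.31542835291475
```

>>> {"fn": "carry_out", "kwargs": {
  "rows": [
    [[0.2, 0, 0], [0, 0, 0], 1],
    [[0.4, 0, 0], [0, 0, 0], 1],
    [[0.4, 0, 0], [0, 0, 0], 1],
    [[0.4, 0, 0], [0, 0, 0], 1],
    [[0.4, 0, 0], [0, 0, 0], 1],
    [[0.4, 0, 0], [0, 0, 0], 1]
  ]
}}

```text
clock: 24.7
tool_pos: [0.619, 0.1335, 0.2133]
eef_rot: [0.57, 0.821, 0.002, 0.002]
contact_force: [9.0, 2.7, 2.1]
opening: 0.254
finger_force: 45.3
```

```bash
python3 go.py .6189 .1338 .2132; python3 - <<'E'
from plant import r
import cv2
c=r.snapshot("wrist");cv2.imwrite("pics/w3.png",c["image"][:,:,::-1])
E
```

```text
clk 24.7 p [0.619  0.1335 0.2133] ty yaw 20.44 tilt [ 0.005  0.002 -1.   ] F [9.  2.7 2.1] q7 0.08
delta tool cm [ 0.03 -0.    0.01]
r 0.0605 th 20.85 phi -89.55 Frad 9.4 Ftan(ccw+) -0.7 grip 0.2544379749873568 45.30481883324683
```

View pics/w3.png

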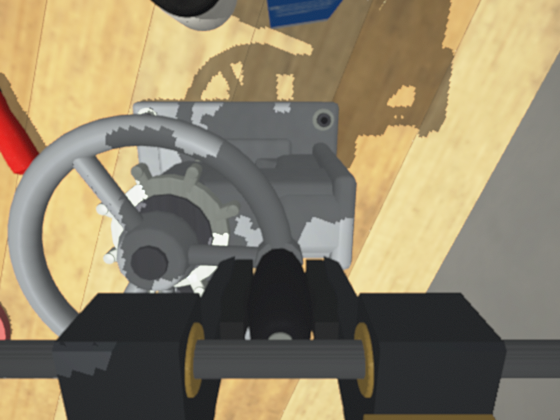

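The handle is still at the same place between the fingers (280,290) as when I first gripped it, so it has not slipped. The wheel is within about 0.4° of two full turns from the stop, at rest.

```bash
python3 -c "
from plant import r
print(r.finish_job())"
```

```text
the job is handed in; nothing more can be done
None
```

The job is handed in: I pushed the lock lever to its end stop, wound the ram down to its stop, then backed the wheel off two full turns (within about 0.4° by the arm's pose). The gripper is still holding the crank handle with the wheel at rest; the result of the judging was not shown.

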